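# Nest the beakers clear of the guard gate, free its bolt and hold it ajar

### The job

Two of the three steel beakers stand in the way of the filling station's guard gate: first nest them in the widest beaker, which stays where it is, the middle one into it and then the slim one into the middle one, all upright. Then lift the sagging barrel bolt by its knob so that its end collar clears the bent-up lip of the keeper, keep it lifted while you draw it back out of the keeper, and swing the gate towards the robot until its free edge stands open about 15 cm. Finish while still gripping the bolt's knob and holding the gate ajar at that opening (its closer spring would shut it), and leave everything else on the table undisturbed.

Things in the scene. Friction and masses are not known exactly. Their poses are not given: they have to be found in the camera images.
- wide_beaker: widest and lowest of three plain metal straight-sided open beakers: 84 mm outside diameter, 76 mm inside, 60 mm high, floor 5 mm thick, 0.35 kg. Stands to the left or right of the gate. Origin: centre of its underside, z up.
- mid_beaker: middle beaker, same metal: 58 mm outside diameter, 51 mm inside, 95 mm high, floor 5 mm thick, about 0.18 kg; it stands in front of the gate, and fits loosely in the wide beaker, from which it then sticks out 40 mm. Origin: centre of its underside.
- slim_beaker: slimmest and tallest beaker, same metal: 38 mm outside diameter, 130 mm high, floor 5 mm, about 0.12 kg; it stands in front of the gate, fits loosely in the middle beaker and then sticks out 40 mm above that one. Origin: centre of its underside.
- guard: fixed steel frame, 410 mm wide, its barred gate (top at 166 mm) shut in its plane x = 0; x points away from the robot, y along the gate to the hinge post (y = +190 mm, 220 mm tall). Post at y = -190 mm carries the keeper: two 10 mm plates 42 mm apart in x, 165 to 225 mm above the table, open on top, with a bent-up lip between them on the gate side. Origin: on the table, under the frame's middle.
- gate (a joint): opening angle of the gate in rad: 0 shut, positive as the free edge comes towards the robot (clockwise seen from above), to 1.1. A closer spring pulls it shut with 0.3 N m at 0, growing 1.5 N m per rad; 0.45 rad puts the free edge about 15 cm open. The bolt in the keeper holds it shut: a light pull moves it about 0.02, and it must not be forced.
- gate_hinge (a point): on the gate's vertical hinge axis (guard y = +170 mm), 157 mm above the table
- gate_edge (a point): on the free vertical edge of the gate, 335 mm from the hinge axis, 157 mm above the table
- bolt (a joint): how far the bolt is drawn back, in m: near 0 (0 to 0.005) shot into the keeper, to 0.06 fully back; it is drawn along the gate towards the hinge. Past 0.03 its collar is out of the keeper. It drags with about 1.5 N and stays where it is left. Unless it is lifted it stops at about 0.008, its collar caught behind the lip.
- bolt_lift (a joint): lift of the bolt, rad: 0 sagging (keeper end 0.1 rad below level), 0.10 level, 0.13 upper stop. It tips in its worn barrel: pivot 110 mm from the gate's hinge axis, 215 mm above the table. With the bolt shot the collar clears the lip from about 0.055 (knob raised 7 mm); the stop comes at 17 mm. It falls back when let go.
- bolt_knob: upright dark round steel knob on the bolt, 18 mm diameter, 45 mm tall, to pinch from above; bolt shot: 130 mm from the barrel's pivot, 240 mm from the gate's hinge axis. Free on all sides but for the 12 mm rod (25 mm boss) under it. Origin: middle of its foot, about 210 mm above the table; z runs up the knob, which leans 0.1 rad along the gate, top towards the keeper, when sagging.
- bolt_collar (a point): centre of the round collar on the bolt's keeper end: 38 mm diameter, 12 mm thick, 250 mm from the barrel's pivot when shot
- keeper_lip (a point): middle of the top edge of the keeper's bent-up lip, 5 mm thick, 183 mm above the table
- canister: bystander: white round jar with metal cap, 68 mm diameter, 85 mm tall; it and the wide beaker are at the left and right of the gate, either way round. Origin under its centre.
- cup_stack: bystander: stack of white paper cups, 76 mm diameter, 152 mm tall. Origin under its centre.
- paper_cup: bystander: single paper cup, 66 mm diameter, 60 mm tall. Origin under its centre.
- scraper: bystander: flat scraper 250 mm long, lying on the table near the robot
- spoon: bystander: metal spoon, lying on the table at the left
- bottle: bystander: clear bottle with white cap, 64 mm diameter, 170 mm tall. Origin under its centre.
- steel_lid: bystander: round metal lid, 90 mm diameter, lying behind the gate
Not all that is in view belongs to the job. Leave any blue look-alike of the slim_beaker alone.

How it is judged (in metres and radians):
On the way, in this order (a step that is already met when the one before it is completed fails the run):
1. the middle beaker stands in the wide one, gate still bolted (horizontal distance between mid_beaker and wide_beaker below 0.013 m and z of mid_beaker in the frame of wide_beaker below 0.012 m and angle between mid_beaker's own z axis and vertical below 0.1 rad and value of joint bolt below 0.02 m and value of joint gate below 0.06 rad), for 0.2 s.
2. the slim beaker stands in the middle one, gate still bolted (all of step 1 and horizontal distance between slim_beaker and mid_beaker below 0.011 m and z of slim_beaker in the frame of mid_beaker below 0.012 m and angle between slim_beaker's own z axis and vertical below 0.1 rad), for 0.2 s.
3. the bolt is lifted over the lip and drawn out of the keeper, the gate not yet swung open (below 0.12 rad) (value of joint bolt above 0.03 m and value of joint gate below 0.12 rad), for 0.1 s.
At the end, for the whole second after the job is handed in: The three beakers stand nested in size order, each on the next one's floor (within 7 mm) and upright within 0.1 rad; the bolt is drawn at least 30 mm; the gate is held still, 0.3 to 0.6 rad open (10 to 19 cm at its free edge), by the fingers on the bolt's knob (contact over 1.5 N) (horizontal distance between mid_beaker and wide_beaker below 0.013 m and z of mid_beaker in the frame of wide_beaker below 0.012 m and angle between each of mid_beaker, slim_beaker, wide_beaker's own z axis and vertical below 0.1 rad and horizontal distance between slim_beaker and mid_beaker below 0.011 m and z of slim_beaker in the frame of mid_beaker below 0.012 m and value of joint gate between 0.3 and 0.6 rad and not (velocity of joint gate above 0.1 rad/s) and velocity of joint gate above -0.1 rad/s and value of joint bolt above 0.03 m and contact force between the fingers and bolt_knob above 1.5 N); the arm keeps its last pose, push and grip.
It fails at once if the wide beaker is pushed away from its place (over 40 mm) (distance of wide_beaker from where it was at the start of the episode above 0.04 m).
It fails at once if a bystander is disturbed (moved over 30 mm) (distance of any of canister, cup_stack, paper_cup, scraper, spoon, bottle, steel_lid from where it was at the start of the episode above 0.03 m).
It also fails if it takes over 64 s, if anything falls off the work surface, if the arm or the gripper's body presses on something with over 40 N, if the wrist force passes 120 N, or if a joint passes its speed limit or range.

### The arm

A 6-joint arm with a two-finger parallel gripper is mounted at the origin on the work surface. World frame = base frame: x ahead of the robot, y to its left, z up, the work surface at z = 0. Lengths are in m, angles in degrees, forces in N, time in s.
With the tool pointing down it reaches from about 0.35 to 0.85 m from the base axis. Payload 8.1 kg.
Tool frame: the origin (TCP) lies midway between the tips of the shut fingers; the grasp point (between the pads) lies 19 mm behind it; z points along the fingers, x is the direction in which the jaws open and shut, and the axes are right-handed (so a half turn about z gives the same grasp; the last joint's range is limited). The gripper opens to 85 mm and grips with 20 to 120 N. Pads are 22 mm wide; open, the fingers measure 114 mm over their backs; the gripper's body (76 mm by 85 mm) begins 54 mm behind the grasp point. The pads swing forward as they close: fully open they stand 13 mm farther back than shut.
Start: joints at [68.789, 7.471, 85.268, -0, 87.261, -4.893], TCP at [0.169, 0.576, 0.231] pointing down, gripper open.
Joint ranges: [-169.43, 169.43], [-51.17, 129.36], [1.28, 143.12], [-76.62, 256.62], [0, 156.53], [-152.29, 152.29]. Speed limits (degrees/s): [136.94, 136.94, 159.86, 180, 180, 180].

### API

Orientations are given as [roll, pitch, yaw] about the fixed x, y, z axes, in that order (R = Rz(yaw) Ry(pitch) Rx(roll)).
In Python, from station import ctrl, optics gives the robot as it stands. The module is installed in compiled form; this text tells all that it offers.
- The arm moves only by the tool move_arm, never from a script. Its argument "increments" is a list that holds one entry, the list of rows, each a list of 5 numbers: the shift along the tool's x, y, z in cm, then the turn about the tool's z in rad, then the closure in counts, from 0 (fully open) to 255 (shut). In form: [[[tx, ty, tz, turn, grip], ...]]. A call has 1 to 12 rows; each row is the pose to reach, as a shift and turn from the pose commanded when the call began, along the tool's axes at that moment; what a row does not reach only later rows make up. A row lasts 1/8 s, in which the tool goes at most 62.5 mm and 10.7 degrees, less where a joint would pass 70% of its speed; a pose out of reach is approached as far as the arm can. A call with a gripper value outside its range is refused whole. The fingers move at their own pace and stop on an object; the grip force is fixed at half the most. Time passes only in rows, so rows that repeat a pose let the fingers close. It gives the time, the measured TCP pose, the force and the opening at its end, in the units of the state.
- ctrl.observe(): the state, without advancing time (a new reading comes with each control period).
- optics.read_camera(name): name is "side" or "top" or "wrist"; returns (picture, depth): 420x560x3 uint8, red, green, blue; 420x560 float32, m along the optical axis (not along the pixel's ray), 0 where there is no reading.
- optics.camera_info(name): a dict with "intrinsics" (3x3 intrinsics, pixels), "rvec" (rotation vector, rad) and "tvec" (3), from world to camera coordinates, as OpenCV has them; the wrist camera has in their place "mount" (4x4, takes a point from camera to tool coordinates, whose origin is the TCP and whose axes are the tool frame's). Camera axes: x right, y down, z forward; pixel columns grow to the right and rows downward; lengths in m; the calibration is good to about 2 mm. A picture is of the moment at which its call begins: read the wrist's pose just before it. camera_info takes no time and is no camera call.
- ctrl.close_job(): hands the job in, once; it reports no verdict.
Trained networks look in the newest picture that a camera, given by its name, has taken for a name from the list of things; names that differ only in an ending like _2 or _b are one class to them, and where a whole thing is asked for, a point or a joint stands for the part that bears it (a point fixed in the world has none). Each returns a list of dicts, best first, with "conf" (0 to 1); they miss things now and then, are a little off and sometimes report something else, mostly with a low value. They report only what shows in the picture. A call takes as long as a camera call. They do not tell look-alikes from the thing itself.
- optics.recognise(camera, target): "box" ([left, top, right, bottom] in pixels, round what is visible of it).
- optics.outline_of(camera, target): "pixels" (420x560 bool, what is visible of it) and "box" ([left, top, right, bottom] in pixels, round what is visible of it).
- optics.place_of(camera, target): "uv" ([column, row] in pixels: a listed point, or the origin of a listed thing).
The state is a dict: "time": time; "joints": joint angles; "joint_vel": joint speeds; "tau": joint torques, N m; "tcp_pos": TCP position; "eef_rot": TCP orientation; "contact_force": force on the tool from outside, world axes, zero at the start; "torque": the same for the moment, N m; "gripper_width": finger opening in m.
Only numpy, scipy, OpenCV 4.12 (cv2) and the standard library are available. Lean on these libraries where they do the work, as an engineer would, in place of code of your own. Each camera call takes 0.05 s, during which the arm holds its last target.

## Working session

There is one attempt and no reset: what is moved stays moved. The work goes in short steps, Python scripts to look and compute and a tool call to move; the robot and the scene stay as the last step left them, time stands still between calls to the robot, and variables do not carry over. Pictures are saved under pics/ and viewed, and the job is handed in when it is done.

Besides the shell and the picture viewer there is one more tool, called after "Call:" by a JSON object that holds its "method" and its "body", one argument or row to a line. move_arm: Moves the arm, as the interface text tells. Its arguments: {"type":"object","properties":{"increments":{"type":"array","items":{"type":"array","items":{"type":"array","items":{"type":"number"}}}}},"required":["increments"]}

```bash
mkdir -p pics
cat > h.py <<'E'
import numpy as np, cv2
from station import ctrl, optics
from scipy.spatial.transform import Rotation as R
def cam(n, st=None):
    i=optics.camera_info(n); K=np.array(i['intrinsics'])
    if n=='wrist':
        st=st or ctrl.observe()
        T=np.eye(4); T[:3,:3]=R.from_euler('xyz',st['eef_rot'],degrees=True).as_matrix(); T[:3,3]=st['tcp_pos']
        return K, T@np.array(i['mount'])
    Rm=cv2.Rodrigues(np.array(i['rvec'],float))[0]; t=np.array(i['tvec'],float).ravel()
    T=np.eye(4); T[:3,:3]=Rm.T; T[:3,3]=-Rm.T@t
    return K,T
def shot(n,fn):
    st=ctrl.observe(); p,d=optics.read_camera(n); cv2.imwrite('pics/'+fn+'.png',p[:,:,::-1]); K,T=cam(n,st)
    np.savez('pics/'+fn+'.npz',p=p,d=d,K=K,T=T); return p,d,K,T
def ray_z(K,T,uv,z):
    r=T[:3,:3]@np.linalg.inv(K)@np.array([uv[0],uv[1],1.]); o=T[:3,3]
    return o+r*(z-o[2])/r[2]
def pts(d,K,T):
    v,u=np.mgrid[0:d.shape[0],0:d.shape[1]]
    P=np.stack([(u-K[0,2])/K[0,0]*d,(v-K[1,2])/K[1,1]*d,d],-1)
    return P@T[:3,:3].T+T[:3,3]
E
python3 - <<'E'
from h import *
for n in ['side','top','wrist']:
    p,d,K,T=shot(n,n+'0'); print(n,K.round(1).tolist(),T.round(3).tolist())
s=ctrl.observe();print(s)
E
```

```text
side [[405.3, 0.0, 277.5], [0.0, 405.3, 215.0], [0.0, 0.0, 1.0]] [[-0.981, -0.128, 0.142, 0.421], [-0.191, 0.702, -0.687, 0.674], [-0.011, -0.701, -0.713, 0.843], [0.0, 0.0, 0.0, 1.0]]
top [[414.4, 0.0, 274.5], [0.0, 414.4, 203.9], [0.0, 0.0, 1.0]] [[0.007, -0.991, 0.132, 0.413], [-1.0, -0.008, -0.007, 0.028], [0.008, -0.132, -0.991, 1.28], [0.0, 0.0, 0.0, 1.0]]
wrist [[305.4, 0.0, 278.0], [0.0, 305.4, 209.8], [0.0, 0.0, 1.0]] [[0.28, 0.909, 0.309, 0.09], [0.96, -0.264, -0.092, 0.599], [-0.002, 0.322, -0.947, 0.372], [0.0, 0.0, 0.0, 1.0]]
{'time': 0.15, 'joints': array([ 6.87864352e+01,  7.50653433e+00,  8.53158102e+01, -1.38859973e-04,
        8.72622903e+01, -4.89354027e+00]), 'joint_vel': array([-0.11501966, -0.13600622, -0.20670064,  0.01751515,  0.09519009,
        0.01106829]), 'tau': array([ 1.43880323e-03, -5.70066369e+01, -5.01155448e+01, -2.68331787e-04,
        9.56353935e-03,  9.57799284e-05]), 'tcp_pos': array([0.1684278 , 0.57542256, 0.2304629 ]), 'eef_rot': array([-1.79992918e+02,  8.43381423e-02,  7.36799875e+01]), 'contact_force': array([ 0.06402134, -0.04509099, -0.27655134]), 'torque': array([ 0.00914651, -0.03589061, -0.00482135]), 'gripper_width': 0.08540842002822165}
```

View pics/top0.png

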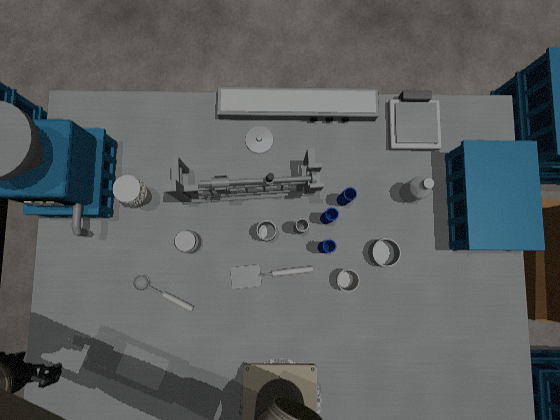

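View pics/side0.png

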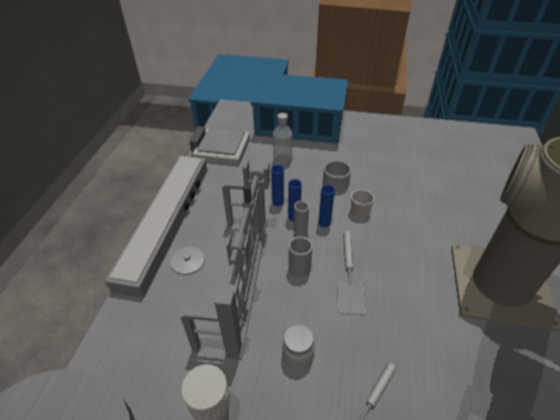

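Run:
```python
from h import *
for n in ['top','side']:
    K,T=cam(n)
    for t,z in [('wide_beaker',0),('mid_beaker',0),('slim_beaker',0),('guard',0),('bolt_knob',.21),('gate_hinge',.157),('gate_edge',.157),('keeper_lip',.183),('bolt_collar',.19),('canister',0),('bottle',0),('cup_stack',0),('paper_cup',0),('steel_lid',0)]:
        for r in optics.place_of(n,t)[:2]:
            print(n,t,round(r['conf'],2),np.round(r['uv']),ray_z(K,T,r['uv'],z).round(4))
```

```text
top wide_beaker 0.85 [380. 251.] [ 0.439  -0.3066  0.    ]
top wide_beaker 0.5 [269. 178.] [0.666  0.0375 0.    ]
top mid_beaker 0.57 [268. 229.] [0.5065 0.0392 0.    ]
top slim_beaker 0.74 [341. 202.] [ 0.5923 -0.188   0.    ]
top slim_beaker 0.7 [329. 215.] [ 0.549  -0.1504  0.    ]
top guard 0.75 [247. 195.] [0.6111 0.1048 0.    ]
top bolt_knob 0.48 [269. 178.] [0.6231 0.0354 0.21  ]
top gate_hinge 0.98 [180. 186.] [0.6105 0.2788 0.157 ]
top gate_edge 0.75 [305. 179.] [ 0.6322 -0.0635  0.157 ]
top keeper_lip 0.7 [307. 179.] [ 0.628  -0.0655  0.183 ]
top bolt_collar 0.84 [314. 179.] [ 0.6259 -0.0833  0.19  ]
top canister 0.6 [187. 241.] [0.4676 0.2863 0.    ]
top bottle 0.72 [408. 194.] [ 0.6191 -0.3987  0.    ]
top cup_stack 0.97 [148. 195.] [0.6088 0.4133 0.    ]
top cup_stack 0.57 [164. 292.] [0.3133 0.3507 0.    ]
top paper_cup 0.87 [346. 279.] [ 0.3543 -0.1987  0.    ]
top steel_lid 0.65 [262. 136.] [0.8019 0.0607 0.    ]
side wide_beaker 0.89 [336. 181.] [ 0.4365 -0.321   0.    ]
side wide_beaker 0.4 [286. 158.] [ 0.6127 -0.4113  0.    ]
side mid_beaker 0.76 [299. 270.] [0.49
[... 168 characters left out ...]
.605  0.0986 0.    ]
side bolt_knob 0.45 [249. 201.] [0.6201 0.0327 0.21  ]
side gate_hinge 0.89 [231. 304.] [0.6002 0.2704 0.157 ]
side gate_hinge 0.18 [257. 195.] [ 0.6229 -0.0471  0.157 ]
side gate_edge 0.76 [252. 193.] [ 0.6346 -0.0499  0.157 ]
side keeper_lip 0.81 [255. 182.] [ 0.6288 -0.065   0.183 ]
side bolt_collar 0.56 [252. 173.] [ 0.6413 -0.0881  0.19  ]
side bolt_collar 0.2 [245. 200.] [0.6363 0.0122 0.19  ]
side canister 0.79 [296. 359.] [0.4672 0.2838 0.    ]
side bottle 0.71 [280. 158.] [ 0.6333 -0.4054  0.    ]
side cup_stack 0.61 [212. 415.] [0.6108 0.4275 0.    ]
side paper_cup 0.85 [361. 211.] [ 0.3504 -0.1974  0.    ]
side steel_lid 0.57 [187. 258.] [0.794  0.0632 0.    ]
```

Run:
```python
from h import *
from scipy.optimize import least_squares
for n in ['top','side']:
    f=np.load(f'pics/{n}0.npz'); P=pts(f['d'],f['K'],f['T']); col=f['p'].astype(int)
    ok=f['d']>0; print(n, 'table z', np.median(P[ok&(abs(P[...,2])<.015)&(P[...,0]>.3)&(P[...,0]<.6)][:,2]))
    for nm,c,h,r in [('wide',(.44,-.31),.06,.042),('mid',(.5,.04),.095,.029),('slim',(.51,-.06),.13,.019),('b1',(.545,-.135),.13,.019),('b2',(.59,-.18),.13,.019),('b3',(.46,-.13),.13,.019),('canister',(.467,.285),.085,.034),('papercup',(.352,-.198),.06,.033)]:
        m=ok&(np.hypot(P[...,0]-c[0],P[...,1]-c[1])<r+.025)&(abs(P[...,2]-h)<.008)
        Q=P[m]
        if len(Q)<5: print(nm,len(Q)); continue
        s=least_squares(lambda x:np.hypot(Q[:,0]-x[0],Q[:,1]-x[1])-r+.002,[*Q[:,:2].mean(0)],loss='soft_l1',f_scale=.002)
        print(nm,len(Q),s.x.round(4),np.sqrt(np.mean(s.fun**2)).round(4),'bbox',Q.min(0).round(3),Q.max(0).round(3), 'blue', (col[m][:,2]-col[m][:,0]).mean().round())
    # knob
    m=ok&(P[...,2]>.225)&(abs(P[...,0]-.62)<.04)&(abs(P[...,1]-.035)<.05); Q=P[m]; print('knob',len(Q),Q.mean(0).round(4),Q.min(0).round(3),Q.max(0).round(3))
    m=ok&(P[...,2]>.205)&(abs(P[...,0]-.62)<.05); Q=P[m]
    for y in np.arange(-.14,.36,.02):
        q=Q[abs(Q[:,1]-y)<.01]
        if len(q): print(' y%.2f'%y,len(q),q.min(0).round(3),q.max(0).round(3))
```

```text
top table z 0.0014151938620750038
wide 153 [ 0.4371 -0.3078] 0.0014 bbox [ 0.396 -0.351  0.052] [ 0.477 -0.267  0.066] blue 1.0
mid 82 [0.497  0.0439] 0.0011 bbox [0.47  0.015 0.088] [0.524 0.072 0.102] blue 1.0
slim 51 [ 0.5103 -0.0557] 0.001 bbox [ 0.494 -0.074  0.122] [ 0.527 -0.037  0.134] blue 1.0
b1 51 [ 0.5416 -0.1387] 0.001 bbox [ 0.523 -0.158  0.122] [ 0.559 -0.121  0.135] blue 75.0
b2 59 [ 0.5993 -0.1909] 0.0011 bbox [ 0.582 -0.209  0.122] [ 0.616 -0.172  0.136] blue 69.0
b3 50 [ 0.4527 -0.1308] 0.0009 bbox [ 0.436 -0.148  0.123] [ 0.47  -0.112  0.135] blue 77.0
canister 344 [0.4644 0.2951] 0.0133 bbox [0.437 0.247 0.078] [0.495 0.305 0.093] blue 0.0
papercup 89 [ 0.356  -0.1939] 0.0011 bbox [ 0.326 -0.227  0.053] [ 0.386 -0.163  0.065] blue -3.0
knob 54 [0.6203 0.034  0.2504] [0.614 0.025 0.228] [0.631 0.043 0.26 ]
 y-0.10 51 [ 0.601 -0.105  0.206] [ 0.662 -0.091  0.232]
 y-0.08 120 [ 0.599 -0.09   0.205] [ 0.662 -0.07   0.23 ]
 y-0.06 15 [ 0.599 -0.07   0.205] [ 0.659 -0.066  0.227]
 y-0.02 2 [ 0.626 -0.012  0.205] [ 0.628 -0.012  0.206]
 y0.00 7 [ 0.62  -0.006  0.206] [0
[... 1748 characters left out ...]
 2 [ 0.621 -0.002  0.206] [0.623 0.001 0.207]
 y0.02 12 [0.613 0.025 0.214] [0.627 0.03  0.257]
 y0.04 190 [0.609 0.031 0.205] [0.635 0.05  0.257]
 y0.06 31 [0.614 0.05  0.206] [0.626 0.07  0.213]
 y0.08 34 [0.612 0.07  0.208] [0.624 0.09  0.215]
 y0.10 33 [0.611 0.091 0.21 ] [0.622 0.109 0.217]
 y0.12 39 [0.609 0.11  0.212] [0.62  0.129 0.219]
 y0.14 56 [0.593 0.13  0.206] [0.63  0.15  0.228]
 y0.16 150 [0.591 0.15  0.206] [0.632 0.17  0.231]
 y0.18 184 [0.591 0.17  0.205] [0.631 0.189 0.233]
 y0.20 45 [0.602 0.191 0.221] [0.614 0.21  0.227]
 y0.22 30 [0.602 0.21  0.217] [0.614 0.216 0.23 ]
 y0.28 108 [0.587 0.276 0.207] [0.618 0.29  0.223]
 y0.30 231 [0.586 0.29  0.205] [0.617 0.309 0.224]
```

Run:
```python
import cv2
p=cv2.imread('pics/top0.png')[140:300,150:420]; cv2.imwrite('pics/t0z.png',cv2.resize(p,None,fx=2.9,fy=2.9,interpolation=cv2.INTER_CUBIC))
p=cv2.imread('pics/side0.png')[130:370,170:390]; cv2.imwrite('pics/s0z.png',cv2.resize(p,None,fx=2.5,fy=2.5,interpolation=cv2.INTER_CUBIC))
```

```text
(no output)
```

View pics/t0z.png

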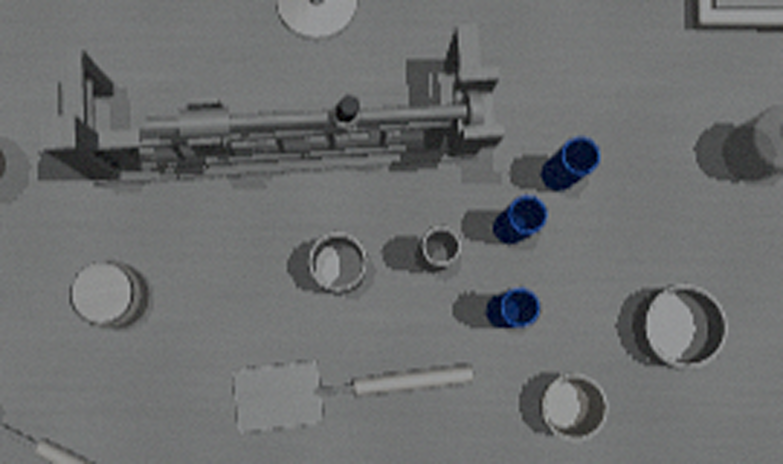

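View pics/s0z.png

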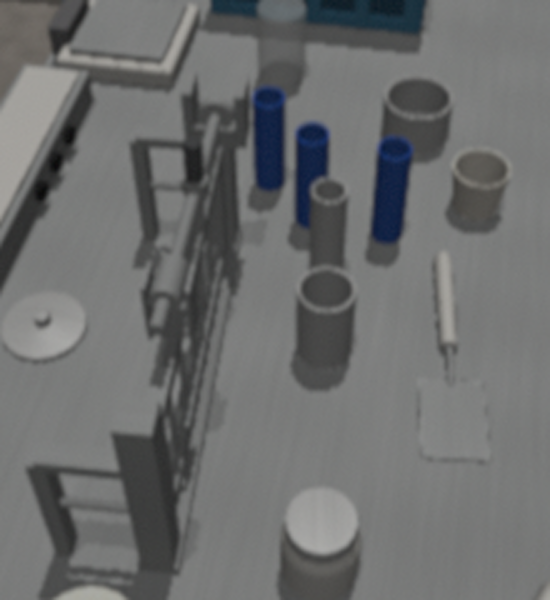

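The top view shows the metal mid beaker at px (266,230), the metal slim one at (303,227) and the wide one at (383,252). Three blue look-alikes stand at about (330,215), (347,196) and (327,246). The knob is at (269,178). Next I compute the moves.

```bash
cat >> h.py <<'E'
def go(x,y,z,yaw,st=None):
    st=st or ctrl.observe(); Rm=R.from_euler('xyz',st['eef_rot'],degrees=True).as_matrix()
    d=Rm.T@(np.array([x,y,z])-st['tcp_pos'])*100
    dy=(yaw-st['eef_rot'][2]+180)%360-180
    print('tcp',st['tcp_pos'].round(4),'rpy',st['eef_rot'].round(2),'t',st['time'],'F',st['contact_force'].round(1),'w',round(st['gripper_width'],4))
    print('incr cm',d.round(2),'turn',round(-np.radians(dy),3))
    return d
E
python3 - <<'E'
from h import *
go(.497,.044,.16,0)
E
```

```text
tcp [0.1685 0.5758 0.2313] rpy [-180.      0.     73.68] t 1.55 F [ 0.5 -1.5  0.1] w 0.0853
incr cm [-41.81  46.46   7.13] turn 1.286
```

Call:
{"method": "move_arm", "body": {
  "increments": [
    [[-2,2.2,0,0.06,0],[-5.5,6.1,0,0.19,0],[-9,10,0,0.32,0],[-12.6,14,0,0.45,0],[-16.2,18,0,0.58,0],[-19.8,22,0.5,0.72,0],[-23.4,26,1.5,0.85,0],[-27,30,2.5,0.98,0],[-31,34.4,4,1.1,0],[-35,38.9,5.5,1.2,0],[-39,43.3,6.8,1.27,0],[-41.8,46.5,7.1,1.286,0]]
  ]
}}

```text
time: 3.05
tcp_pos: [0.4977, 0.0417, 0.1594]
eef_rot: [180.0, 0.1, -0.2]
contact_force: [0.1, 1.0, -0.0]
gripper_width: 0.0856
```

Run:
```python
from h import *
go(.497,.044,.062,0)
shot('wrist','w1')
```

```text
tcp [0.4977 0.0417 0.1594] rpy [ 1.7999e+02  6.0000e-02 -1.6000e-01] t 3.05 F [ 0.1  1.  -0. ] w 0.0856
incr cm [-0.06 -0.24  9.74] turn -0.003
```

View pics/w1.png

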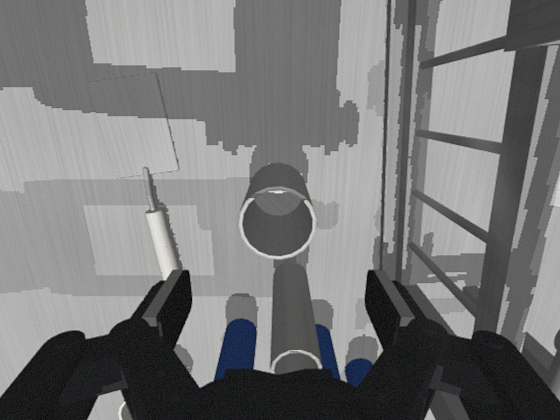

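Call:
{"method": "move_arm", "body": {
  "increments": [
    [[0,0,2,0,0],[0,0,5,0,0],[0,0,7.5,0,0],[0,0,9,0,0],[0,0,9.8,0,0],[0,0,9.8,0,255],[0,0,9.8,0,255],[0,0,9.8,0,255],[0,0,9.8,0,255],[0,0,9.8,0,255]]
  ]
}}

```text
time: 4.35
tcp_pos: [0.4983, 0.044, 0.0636]
eef_rot: [180.0, -0.1, 0.0]
contact_force: [-2.9, 0.2, 6.0]
gripper_width: 0.057
```

Run:
```python
from h import *
go(.437,-.308,.22,0)
```

```text
tcp [0.4983 0.044  0.0636] rpy [ 1.8e+02 -1.1e-01  0.0e+00] t 4.35 F [-2.9  0.2  6. ] w 0.057
incr cm [ -6.1   35.21 -15.65] turn 0.0
```

Call:
{"method": "move_arm", "body": {
  "increments": [
    [[0,0,-1,0,255],[0,0,-4,0,255],[0,0,-8,0,255],[0,0,-12,0,255],[0,0,-15,0,255],[-0.5,2,-16,0,255],[-1.2,6,-16,0,255],[-2,11,-16,0,255],[-2.8,16,-16,0,255],[-3.6,21,-16,0,255],[-4.4,26,-16,0,255],[-5.2,30,-16,0,255]]
  ]
}}

```text
time: 5.85
tcp_pos: [0.4447, -0.2578, 0.2227]
eef_rot: [180.0, -0.0, -0.0]
contact_force: [1.1, -0.3, -2.6]
gripper_width: 0.0569
```

Call:
{"method": "move_arm", "body": {
  "increments": [
    [[-0.6,3.2,0,0,255],[-0.9,4.8,0,0,255],[-0.9,5.2,0,0,255],[-0.9,5.2,0,0,255]]
  ]
}}

```text
time: 6.35
tcp_pos: [0.4367, -0.3072, 0.2223]
eef_rot: [-180.0, -0.0, 0.0]
contact_force: [-0.0, -0.5, -1.9]
gripper_width: 0.057
```

Run:
```python
from h import *
from scipy.optimize import least_squares
go(.437,-.308,.07,0)
for n in ['top','side']:
    p,d,K,T=shot(n,n+'2'); P=pts(d,K,T)
    st=ctrl.observe();c=st['tcp_pos']
    m=(d>0)&(np.hypot(P[...,0]-c[0],P[...,1]-c[1])<.06)&(P[...,2]>.1)&(P[...,2]<.2)
    Q=P[m]; print(len(Q))
    for z in np.arange(.1,.2,.01):
        q=Q[abs(Q[:,2]-z)<.005]
        if len(q)>5:print(z.round(2),len(q),q.min(0).round(3),q.max(0).round(3))
```

```text
tcp [ 0.4367 -0.3072  0.2223] rpy [-1.7997e+02 -0.0000e+00  2.0000e-02] t 6.35 F [-0.  -0.5 -1.9] w 0.057
incr cm [ 0.03  0.09 15.23] turn 0.0
203
0.16 59 [ 0.41  -0.331  0.159] [ 0.456 -0.28   0.165]
0.17 72 [ 0.408 -0.33   0.165] [ 0.463 -0.279  0.175]
0.18 28 [ 0.408 -0.327  0.175] [ 0.46  -0.278  0.185]
0.19 28 [ 0.408 -0.324  0.186] [ 0.462 -0.278  0.195]
240
0.16 25 [ 0.409 -0.303  0.16 ] [ 0.463 -0.28   0.165]
0.17 63 [ 0.407 -0.308  0.165] [ 0.464 -0.277  0.175]
0.18 61 [ 0.408 -0.302  0.175] [ 0.464 -0.278  0.185]
0.19 58 [ 0.407 -0.309  0.185] [ 0.462 -0.277  0.195]
```

View pics/side2.png

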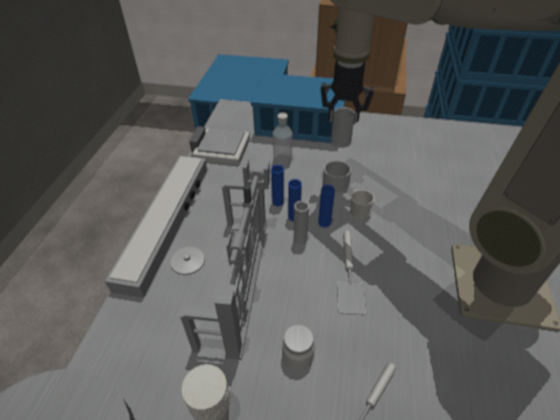

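Call:
{"method": "move_arm", "body": {
  "increments": [
    [[0,0,2,0,255],[0,0,5,0,255],[0,0,8,0,255],[0,0,10,0,255],[0,0,12,0,255],[0,0,13.5,0,255],[0,0,14.6,0,255],[0,0,15.2,0,255],[0,0,15.2,0,255]]
  ]
}}

```text
time: 7.58
tcp_pos: [0.4364, -0.3079, 0.0701]
eef_rot: [-180.0, 0.0, 0.0]
contact_force: [0.1, -0.5, -2.0]
gripper_width: 0.057
```

Call:
{"method": "move_arm", "body": {
  "increments": [
    [[0,0,0.1,0,255],[0,0,0.15,0,255],[0,0,0.15,0,0],[0,0,0.15,0,0],[0,0,0.15,0,0],[0,0,-1,0,0],[0,0,-4,0,0],[0,0,-8,0,0],[0,0,-13,0,0],[0,0,-15,0,0],[0,0,-15,0,0]]
  ]
}}

```text
time: 8.95
tcp_pos: [0.4373, -0.3087, 0.2224]
eef_rot: [179.9, -0.2, 0.0]
contact_force: [0.7, -0.5, -0.4]
gripper_width: 0.0853
```

Run:
```python
from h import *
shot('wrist','w3')
go(.510,-.0556,.19,0)
```

```text
tcp [ 0.4364 -0.308   0.2201] rpy [ 1.7998e+02 -2.0000e-02  0.0000e+00] t 9.0 F [ 0.  -0.  -0.8] w 0.0855
incr cm [  7.36 -25.24   3.01] turn 0.0
```

View pics/w3.png

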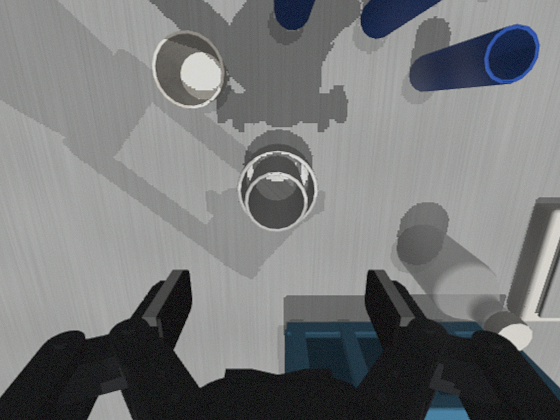

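Call:
{"method": "move_arm", "body": {
  "increments": [
    [[0.8,-2.5,0,0,0],[2.2,-7.5,0,0,0],[3.7,-12.5,0,0,0],[5.2,-17.5,0,0,40],[6.5,-22,0,0,60],[7.2,-24.6,1,0,60],[7.4,-25.2,3,0,60],[7.4,-25.2,3,0,60]]
  ]
}}

```text
time: 10.0
tcp_pos: [0.5079, -0.0548, 0.1861]
eef_rot: [-179.9, 0.4, 0.1]
contact_force: [0.4, -0.2, -0.0]
gripper_width: 0.0652
```

Run:
```python
from h import *
go(.510,-.0556,.094,0)
shot('wrist','w4')
```

```text
tcp [ 0.5079 -0.0548  0.1861] rpy [-1.7991e+02  4.2000e-01  7.0000e-02] t 10.0 F [ 0.4 -0.2 -0. ] w 0.0652
incr cm [0.28 0.09 9.2 ] turn 0.001
```

View pics/w4.png

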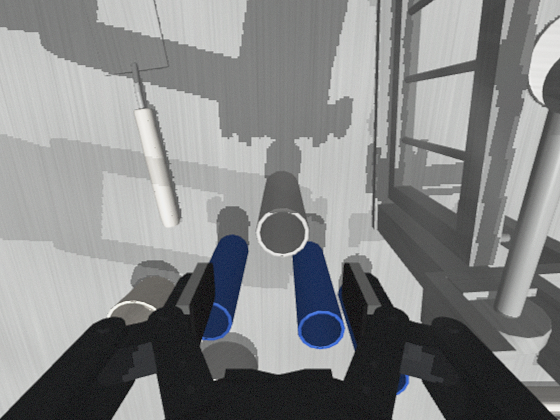

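Call:
{"method": "move_arm", "body": {
  "increments": [
    [[0,0,2,0,60],[0,0,5,0,60],[0,0,7.5,0,60],[0,0,9,0,60],[0,0,9.6,0,60],[0,0,9.6,0,60],[0,0,9.6,0,255],[0,0,9.6,0,255],[0,0,9.6,0,255],[0,0,9.6,0,255],[0,0,9.6,0,255]]
  ]
}}

```text
time: 11.42
tcp_pos: [0.5113, -0.0562, 0.0956]
eef_rot: [180.0, -0.1, 0.0]
contact_force: [-1.8, -0.2, 6.0]
gripper_width: 0.0364
```

Run:
```python
from h import *
from scipy.optimize import least_squares
for n in ['top','side']:
    p,d,K,T=shot(n,n+'5'); P=pts(d,K,T)
    c=[.437,-.308]; rr=np.hypot(P[...,0]-c[0],P[...,1]-c[1])
    for z,r in [(.1,.0275),(.06,.040)]:
        Q=P[(d>0)&(rr<.06)&(abs(P[...,2]-z-.001)<.007)]
        s=least_squares(lambda x:np.hypot(Q[:,0]-x[0],Q[:,1]-x[1])-r,c,loss='soft_l1',f_scale=.002)
        print(n,z,len(Q),s.x.round(4),np.sqrt(np.mean(s.fun**2)).round(4),Q[:,2].max().round(4))
go(.437,-.308,.26,0)
```

```text
top 0.1 97 [ 0.4358 -0.3077] 0.0014 0.1067
top 0.06 175 [ 0.4372 -0.3082] 0.0072 0.0678
side 0.1 108 [ 0.4356 -0.308 ] 0.0017 0.1049
side 0.06 186 [ 0.4375 -0.3124] 0.0075 0.068
tcp [ 0.5113 -0.0562  0.0957] rpy [ 1.7997e+02 -1.2000e-01  1.0000e-02] t 11.525 F [-1.2  0.4  5.9] w 0.0368
incr cm [ -7.4   25.19 -16.44] turn 0.0
```

Call:
{"method": "move_arm", "body": {
  "increments": [
    [[0,0,-1,0,255],[0,0,-4,0,255],[0,0,-8,0,255],[0,0,-12,0,255],[0,0,-15,0,255],[-0.4,1.5,-16,0,255],[-1.6,5.5,-16,0,255],[-3,10,-16,0,255],[-4.4,15,-16,0,255],[-5.9,20,-16,0,255],[-7,23.7,-16,0,255],[-7.45,25.2,-16,0,255]]
  ]
}}

```text
time: 13.02
tcp_pos: [0.4339, -0.3101, 0.2529]
eef_rot: [-179.9, 0.1, -0.2]
contact_force: [-0.4, 0.0, -1.7]
gripper_width: 0.0368
```

Call:
{"method": "move_arm", "body": {
  "increments": [
    [[0,0,0,0,255],[0,0,2,0,255],[0,0,3,0,255],[0,0,3,0,255]]
  ]
}}

```text
time: 13.52
tcp_pos: [0.4354, -0.3064, 0.2223]
eef_rot: [-179.9, 0.1, 0.1]
contact_force: [-0.3, -0.9, -0.9]
gripper_width: 0.0369
```

Run:
```python
from h import *
d=go(.4357,-.3079,.1056,0)
for n in ['top','side']:
    p,d,K,T=shot(n,n+'6'); P=pts(d,K,T)
    c=[.4357,-.3079]; rr=np.hypot(P[...,0]-c[0],P[...,1]-c[1])
    Q=P[(d>0)&(rr<.05)&(P[...,2]>.11)&(P[...,2]<.21)]
    for z in np.arange(.12,.21,.01):
        q=Q[abs(Q[:,2]-z)<.005]
        if len(q)>5:print(n,z.round(2),len(q),q.min(0).round(3),q.max(0).round(3))
p=cv2.imread('pics/side6.png')[60:220,260:440]; cv2.imwrite('pics/s6z.png',cv2.resize(p,None,fx=3,fy=3))
```

```text
tcp [ 0.4354 -0.3064  0.2223] rpy [-1.7987e+02  1.4000e-01  8.0000e-02] t 13.525 F [-0.3 -0.9 -0.9] w 0.0369
incr cm [ 0.05  0.18 11.66] turn 0.001
top 0.13 10 [ 0.416 -0.305  0.129] [ 0.451 -0.288  0.135]
top 0.14 14 [ 0.416 -0.304  0.135] [ 0.451 -0.286  0.145]
top 0.15 15 [ 0.416 -0.306  0.145] [ 0.453 -0.287  0.155]
top 0.16 16 [ 0.418 -0.322  0.156] [ 0.45  -0.287  0.165]
top 0.17 23 [ 0.418 -0.323  0.166] [ 0.453 -0.287  0.174]
top 0.18 23 [ 0.421 -0.323  0.175] [ 0.452 -0.287  0.185]
top 0.19 23 [ 0.418 -0.321  0.185] [ 0.452 -0.288  0.195]
top 0.2 19 [ 0.418 -0.32   0.196] [ 0.449 -0.287  0.203]
side 0.13 16 [ 0.417 -0.307  0.129] [ 0.452 -0.287  0.134]
side 0.14 41 [ 0.417 -0.302  0.135] [ 0.452 -0.285  0.145]
side 0.15 40 [ 0.416 -0.307  0.145] [ 0.454 -0.286  0.155]
side 0.16 35 [ 0.417 -0.304  0.155] [ 0.451 -0.285  0.165]
side 0.17 41 [ 0.418 -0.303  0.165] [ 0.452 -0.286  0.175]
side 0.18 40 [ 0.417 -0.306  0.175] [ 0.454 -0.287  0.185]
side 0.19 38 [ 0.417 -0.305  0.186] [ 0.454 -0.287  0.195]
side 0.2 38 [ 0.417 -0.306  0.195] [ 0.452 -0.288  0.205]
```

View pics/s6z.png

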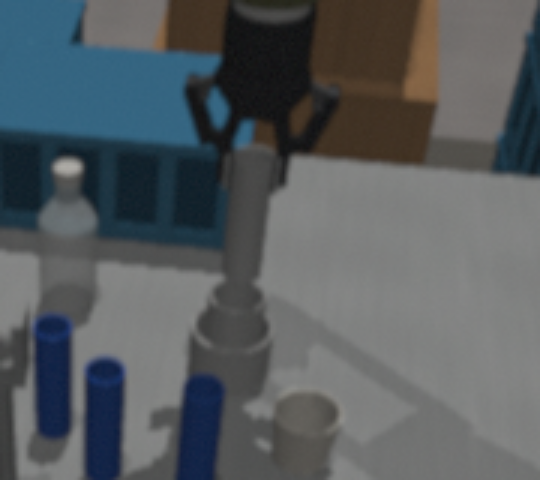

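Call:
{"method": "move_arm", "body": {
  "increments": [
    [[0,0.1,1.5,0,255],[0,0.1,3.5,0,255],[0,0.1,6,0,255],[0,0.1,8.5,0,255],[0,0.1,10.2,0,255],[0,0.1,11.2,0,255],[0,0.1,11.6,0,255],[0,0.1,11.6,0,255]]
  ]
}}

```text
time: 14.62
tcp_pos: [0.4361, -0.3092, 0.1087]
eef_rot: [180.0, -0.0, -0.0]
contact_force: [-0.8, -0.5, -0.7]
gripper_width: 0.0368
```

Call:
{"method": "move_arm", "body": {
  "increments": [
    [[0,0,0.15,0,255],[0,0,0.25,0,255],[0,0,0.25,0,255]]
  ]
}}

```text
time: 15.0
tcp_pos: [0.4359, -0.309, 0.106]
eef_rot: [180.0, -0.0, 0.0]
contact_force: [0.6, -0.2, -0.2]
gripper_width: 0.0366
```

Call:
{"method": "move_arm", "body": {
  "increments": [
    [[0,0,0,0,60],[0,0,0,0,60],[0,0,0,0,60],[0,0,-1,0,60],[0,0,-4,0,60],[0,0,-8,0,60],[0,0,-13,0,60],[0,0,-17,0,60],[0,0,-18,0,60],[0,0,-18,0,60]]
  ]
}}

```text
time: 16.25
tcp_pos: [0.4361, -0.3092, 0.2865]
eef_rot: [179.9, -0.1, -0.0]
contact_force: [-0.3, 0.6, -0.3]
gripper_width: 0.0656
```

Run:
```python
from h import *
from scipy.optimize import least_squares
go(.6205,.035,.30,4.6)
for n in ['top','side']:
    p,d,K,T=shot(n,n+'7'); P=pts(d,K,T)
    c=[.4357,-.3079]; rr=np.hypot(P[...,0]-c[0],P[...,1]-c[1])
    for z,r in [(.14,.0175),(.1,.0275),(.06,.040)]:
        Q=P[(d>0)&(rr<.06)&(abs(P[...,2]-z-.001)<.007)]
        s=least_squares(lambda x:np.hypot(Q[:,0]-x[0],Q[:,1]-x[1])-r,c,loss='soft_l1',f_scale=.002)
        print(n,z,len(Q),s.x.round(4),np.sqrt(np.mean(s.fun**2)).round(4),Q[:,2].max().round(4))
    print('max z',P[(d>0)&(rr<.045)&(P[...,2]<.2)][:,2].max())
shot('wrist','w7')
p=cv2.imread('pics/side7.png')[100:220,260:420]; cv2.imwrite('pics/s7z.png',cv2.resize(p,None,fx=3,fy=3))
# knob & rod fit from first pictures
A=[]
for n in ['top','side']:
    f=np.load(f'pics/{n}0.npz'); P=pts(f['d'],f['K'],f['T']); 
    Q=P[(f['d']>0)&(P[...,2]>.22)&(abs(P[...,0]-.62)<.03)&(abs(P[...,1]-.035)<.03)]
    for z in (.225,.235,.245,.255):
        q=Q[abs(Q[:,2]-z)<.005]
        if len(q)>4:
            s=least_squares(lambda x:np.hypot(q[:,0]-x[0],q[:,1]-x[1])-.009,[.62,.035],loss='soft_l1',f_scale=.001); print('knob',n,z,len(q),s.x.round(4))
    Q=P[(f['d']>0)&(P[...,2]>.2)&(abs(P[...,0]-.62)<.03)&(P[...,1]<.125)&(P[...,1]>.055)]
    print('rod', np.polyfit(Q[:,1],Q[:,0],1))
```

```text
tcp [ 0.4361 -0.3092  0.2865] rpy [ 1.7994e+02 -7.0000e-02 -0.0000e+00] t 16.25 F [-0.3  0.6 -0.3] w 0.0656
incr cm [ 18.44 -34.42  -1.36] turn -0.08
top 0.14 56 [ 0.4349 -0.3076] 0.001 0.1458
top 0.1 107 [ 0.4357 -0.3081] 0.0057 0.108
top 0.06 168 [ 0.437  -0.3086] 0.0094 0.068
max z 0.14580676450383034
side 0.14 73 [ 0.4352 -0.3075] 0.0018 0.1432
side 0.1 121 [ 0.4357 -0.312 ] 0.005 0.1079
side 0.06 176 [ 0.4373 -0.3143] 0.0062 0.0678
max z 0.1431959236927518
knob top 0.225 5 [0.6226 0.0361]
knob top 0.235 9 [0.6227 0.035 ]
knob top 0.245 5 [0.6229 0.0337]
knob top 0.255 39 [0.6195 0.0339]
rod [-0.07882834  0.62435012]
knob side 0.225 31 [0.6223 0.0352]
knob side 0.235 27 [0.6219 0.0335]
knob side 0.245 30 [0.6223 0.0324]
knob side 0.255 45 [0.6231 0.0317]
rod [-0.0800548   0.62371648]
```

View pics/s7z.png

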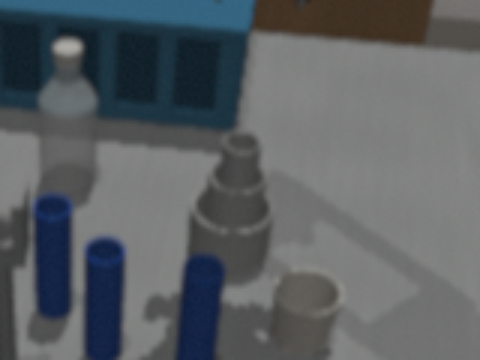

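Call:
{"method": "move_arm", "body": {
  "increments": [
    [[1,-2,-0.5,0,60],[3.5,-6.5,-2,-0.02,60],[6,-11.2,-3,-0.04,60],[8.5,-16,-3,-0.06,60],[11.2,-21,-3,-0.08,60],[14,-26,-3,-0.08,60],[16.5,-30.7,-3,-0.08,60],[18.1,-33.8,-3,-0.08,60],[18.6,-34.3,-3,-0.08,60],[18.6,-34.3,-3,-0.08,60],[18.6,-34.3,-3,-0.08,60]]
  ]
}}

```text
time: 17.77
tcp_pos: [0.6214, 0.0328, 0.3154]
eef_rot: [180.0, 0.1, 4.5]
contact_force: [0.7, -0.5, -0.2]
gripper_width: 0.0652
```

Run:
```python
from h import *
go(.622,.034,.226,4.55)
shot('wrist','w8')
for t in ['bolt_knob']:
    for r in optics.place_of('wrist',t)[:2]: print(r)
```

```text
tcp [0.6214 0.0328 0.3154] rpy [1.7998e+02 5.0000e-02 4.5100e+00] t 17.775 F [ 0.7 -0.5 -0.2] w 0.0652
incr cm [ 0.07 -0.12  8.94] turn -0.001
{'uv': [279.2, 277.0], 'conf': 0.55}
```

View pics/w8.png

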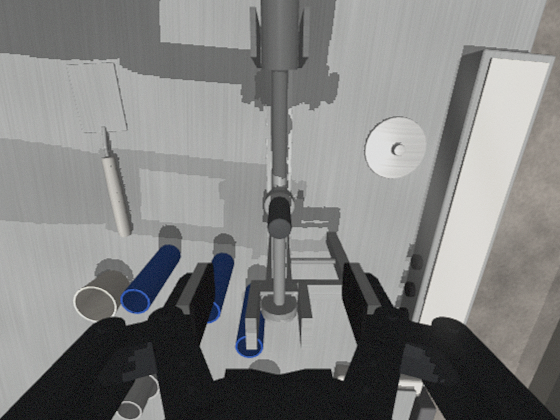

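Call:
{"method": "move_arm", "body": {
  "increments": [
    [[0,-0.1,2,0,60],[0,-0.1,5,0,60],[0,-0.1,7.5,0,60],[0,-0.1,8.6,0,60],[0,-0.1,8.9,0,60],[0,-0.1,8.9,0,60],[0,-0.1,8.9,0,255],[0,-0.1,8.9,0,255],[0,-0.1,8.9,0,255],[0,-0.1,8.9,0,255],[0,-0.1,8.9,0,255]]
  ]
}}

```text
time: 19.25
tcp_pos: [0.622, 0.035, 0.2271]
eef_rot: [180.0, -0.0, 4.6]
contact_force: [0.5, -0.7, 1.7]
gripper_width: 0.0162
```

Run:
```python
from h import *
go(.622,.034,.226,4.55)
```

```text
tcp [0.622  0.035  0.2271] rpy [ 1.7999e+02 -3.0000e-02  4.5800e+00] t 19.25 F [ 0.5 -0.7  1.7] w 0.0162
incr cm [-0.01  0.1   0.11] turn 0.001
```

Call:
{"method": "move_arm", "body": {
  "increments": [
    [[0,-0.1,-0.4,0,255],[0,-0.2,-0.8,0,255],[0,-0.3,-1.2,0,255],[0,-0.3,-1.3,0,255],[0,-0.3,-1.3,0,255]]
  ]
}}

```text
time: 19.88
tcp_pos: [0.6213, 0.0384, 0.2396]
eef_rot: [-180.0, 0.0, 4.6]
contact_force: [-0.7, 1.8, -5.2]
gripper_width: 0.0161
```

Run:
```python
from h import *
go(.622,.034,.226,4.55)
p,d,K,T=shot('side','side9'); P=pts(d,K,T)
p=cv2.imread('pics/side9.png')[130:320,180:330]; cv2.imwrite('pics/s9z.png',cv2.resize(p,None,fx=3.1,fy=3.1,interpolation=cv2.INTER_CUBIC))
Q=P[(d>0)&(abs(P[...,0]-.62+.079*(P[...,1]-.04))<.012)&(P[...,2]>.195)&(P[...,2]<.24)]
for y in np.arange(-.06,.14,.02):
    q=Q[abs(Q[:,1]-y)<.01]
    if len(q): print(y.round(2),len(q),q[:,2].max().round(4),np.median(q[:,2]).round(4))
```

```text
tcp [0.6213 0.0384 0.2396] rpy [-1.7997e+02  4.0000e-02  4.6100e+00] t 19.875 F [-0.7  1.8 -5.2] w 0.0161
incr cm [0.04 0.45 1.36] turn 0.001
-0.06 2 0.2156 0.2152
0.02 1 0.2241 0.2241
0.04 90 0.24 0.2255
0.06 32 0.2221 0.2186
0.08 40 0.2217 0.2192
0.1 33 0.2214 0.2194
0.12 42 0.2229 0.2202
```

View pics/s9z.png

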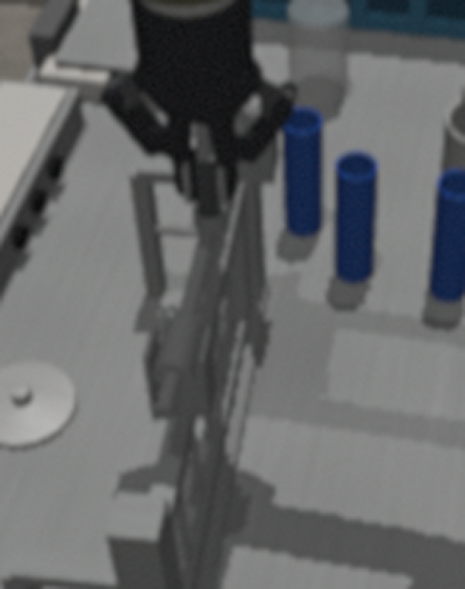

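Call:
{"method": "move_arm", "body": {
  "increments": [
    [[0,-0.5,0,0,255],[0,-1.1,0,0,255],[0,-1.8,0,0,255],[0,-2.5,0,0,255],[0,-3.2,0,0,255],[0,-3.9,0,0,255],[0,-4.5,0,0,255],[0,-4.5,0,0,255],[0,-4.5,0,0,255]]
  ]
}}

```text
time: 21.05
tcp_pos: [0.6179, 0.0833, 0.2397]
eef_rot: [-180.0, 0.0, 4.6]
contact_force: [-0.6, 2.6, -4.4]
gripper_width: 0.016
```

Run:
```python
from h import *
go(.622,.034,.226,4.55)
p,d,K,T=shot('top','top10'); shot('side','side10')
p=cv2.imread('pics/top10.png')[130:230,150:350]; cv2.imwrite('pics/t10z.png',cv2.resize(p,None,fx=3.5,fy=3.5,interpolation=cv2.INTER_CUBIC))
p=cv2.imread('pics/side10.png')[130:320,180:330]; cv2.imwrite('pics/s10z.png',cv2.resize(p,None,fx=3.1,fy=3.1,interpolation=cv2.INTER_CUBIC))
```

```text
tcp [0.6179 0.0833 0.2397] rpy [-1.7996e+02  1.0000e-02  4.6100e+00] t 21.05 F [-0.6  2.6 -4.4] w 0.016
incr cm [0.01 4.95 1.36] turn 0.001
```

View pics/t10z.png

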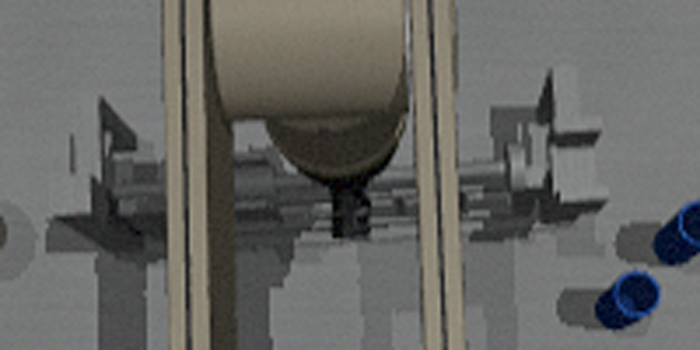

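View pics/s10z.png

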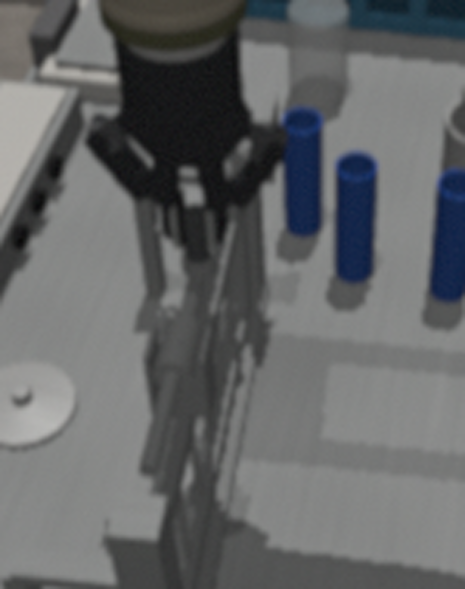

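Call:
{"method": "move_arm", "body": {
  "increments": [
    [[-0.39,0,0,0.02,255],[-1.16,-0.03,0,0.06,255],[-1.93,-0.1,0,0.1,255],[-2.69,-0.19,0,0.14,255],[-3.46,-0.31,0,0.18,255]]
  ]
}}

```text
time: 21.78
tcp_pos: [0.5835, 0.083, 0.2401]
eef_rot: [-180.0, -0.1, -5.9]
contact_force: [4.2, 2.5, -6.0]
gripper_width: 0.0159
```

Call:
{"method": "move_arm", "body": {
  "increments": [
    [[-0.77,-0.02,0,0.04,255],[-1.54,-0.06,0,0.08,255],[-2.31,-0.14,0,0.12,255],[-3.07,-0.25,0,0.16,255],[-3.83,-0.38,0,0.2,255],[-4.59,-0.55,0,0.24,255],[-5.15,-0.7,0,0.27,255],[-5.15,-0.7,0,0.27,255],[-5.15,-0.7,0,0.27,255],[-5.15,-0.7,0,0.27,255]]
  ]
}}

```text
time: 23.02
tcp_pos: [0.5331, 0.0948, 0.24]
eef_rot: [180.0, -0.1, -21.2]
contact_force: [5.3, -2.8, -4.0]
gripper_width: 0.0161
```

Run:
```python
from h import *
from scipy.optimize import least_squares
s=ctrl.observe(); go(.6,0,.24,0)
h=np.array([.6025,.2757]); v=s['tcp_pos'][:2]-h; print('r',np.hypot(*v),'gate est',np.arctan2(-v[0],-v[1])+np.arctan2(.0793,.9969))
for n in ['top','side']:
    p,d,K,T=shot(n,n+'11'); P=pts(d,K,T)
    for t,z in [('gate_edge',.157),('bolt_collar',.215),('gate_hinge',.157)]:
        for r in optics.place_of(n,t)[:1]:
            q=ray_z(K,T,r['uv'],z); v=q[:2]-h; print(n,t,round(r['conf'],2),q.round(3),'ang',(np.arctan2(-v[0],-v[1])+.0794).round(3),'r',np.hypot(*v).round(3))
    c=[.4357,-.3079]; rr=np.hypot(P[...,0]-c[0],P[...,1]-c[1])
    for z,r in [(.14,.0175),(.1,.0275),(.06,.040)]:
        Q=P[(d>0)&(abs(rr-r)<.008)&(abs(P[...,2]-z-.001)<.007)]
        if len(Q)<9: continue
        q=least_squares(lambda x:np.hypot(Q[:,0]-x[0],Q[:,1]-x[1])-r,c,loss='soft_l1',f_scale=.002)
        print(n,z,len(Q),q.x.round(4),Q[:,2].max().round(4))
```

```text
tcp [0.5331 0.0948 0.24  ] rpy [ 1.7998e+02 -5.0000e-02 -2.1210e+01] t 23.025 F [ 5.3 -2.8 -4. ] w 0.0161
incr cm [9.67 6.42 0.01] turn -0.37
r 0.1937207848810751 gate est 0.44577423439588265
top gate_edge 0.85 [ 0.49  -0.048  0.157] ang 0.415 r 0.343
top bolt_collar 0.74 [ 0.436 -0.254  0.215] ang 0.384 r 0.555
top gate_hinge 0.77 [0.599 0.279 0.157] ang 2.41 r 0.004
top 0.14 55 [ 0.435  -0.3076] 0.1454
top 0.1 73 [ 0.4355 -0.3081] 0.107
top 0.06 119 [ 0.437  -0.3082] 0.066
side gate_edge 0.71 [ 0.484 -0.033  0.157] ang 0.445 r 0.33
side bolt_collar 0.92 [ 0.498 -0.015  0.215] ang 0.423 r 0.309
side gate_hinge 0.75 [0.595 0.271 0.157] ang 1.031 r 0.009
side 0.14 70 [ 0.4345 -0.3079] 0.1432
side 0.1 81 [ 0.4353 -0.309 ] 0.1079
side 0.06 106 [ 0.4368 -0.3082] 0.0648
```

View pics/top11.png

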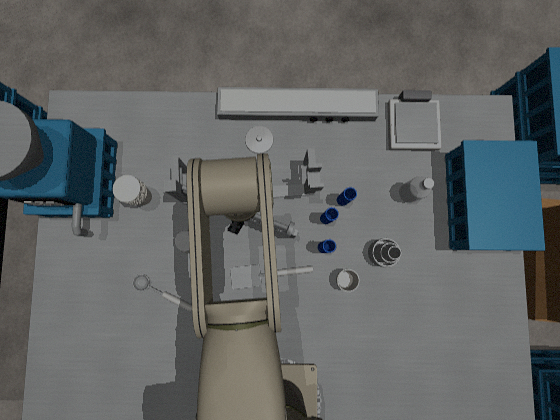

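View pics/side11.png

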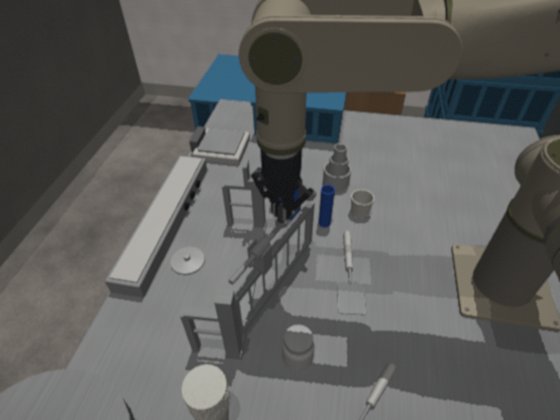

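The gate is about 0.44 rad open, with the free edge at side px (310,215). The knob is gripped, and the nested beakers stand at top px (385,252). Handing in.

Run:
```python
from h import *
s=ctrl.observe(); print(s['time'],s['gripper_width'],s['contact_force'],abs(s['joint_vel']).max()); print(ctrl.close_job())
```

```text
23.425 0.015962347845462986 [ 3.7754869  -2.34221146 -3.61615071] 0.13118531586576473
the job is handed in; nothing more can be done
None
```

The job is done and handed in at 23.4 s. No verdict came back, so what follows is from my own last checks.

**What I did:** I nested the middle beaker in the wide one, then the slim one in the middle one. I lifted the bolt 13 mm to level, drew it back about 45 mm, and swung the gate open. I finished still gripping the knob and holding the gate there.

**Beakers:** In the last pictures the rim centres agree within about 3 mm. The rims are at about 65, 107 and 144 mm, each within about 7 mm of the expected nested height (60, 100 and 140 mm); depth readings ran a little high throughout. The wide beaker has not visibly moved.

**Gate:** The arm's pose puts the gate at about 0.45 rad. The camera estimates of the gate's free edge, from the top and side views, gave 0.42 and 0.45 rad.

**Grip:** The fingers read 16 mm open on the 18 mm knob, the tool feels about 5 N, and the arm is practically still.

**Bolt:** The pull distance puts it about 45 mm out, and the side view of the collar about 50 mm. The top view's collar detection in the last picture was clearly false (it put the collar 0.55 m from the hinge), so I ignored it.

**Bystanders and blue look-alikes:** I saw no disturbance in the last views, though the arm hid some of them from above.

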